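Seat a sweet pack in the gift-wrapping jig and close the hold-down bar

TASK

Take the flat sweet pack off the table and set it lengthwise in the wooden wrapping jig. The jig's sprung end cheek grips it, so with the bar still open press the pack down until you feel it sit fully home and level on the jig's floor. Only then swing the hinged hold-down bar over and fully closed on top of the pack, let go, and leave the ribbon spools and the round tin where they are.

Things in the scene. Friction and masses are not known exactly. Their poses are not given: they have to be found in the camera images.
- pack: flat oblong pack of sweets, 46 (x) x 96 (y) x 22 (z) mm, 60 g, loose, lying flat on the table. Origin: centre of its underside; z up, y along its length. Either way round will do in the jig.
- jig: light wooden wrapping jig fixed to the table, base 90 (x) x 186 (y) x 12 mm, pocket along its y. Origin: base's underside below the pocket centre. Four corner guides (19 mm high above the base, 1.5 mm clearance each side of the pack, flared mouth) and at +y a fixed end stop 20 mm high, inner face at y = +48.5. Between guides, 52 mm wide gaps for fingers on both long sides show the bare base.
- seat (a point): centre of the pocket floor (top of the base), 12 mm above the jig's underside; axes as the jig's. The fully home pack has its underside here (within 2 mm in height, up to about 1.5 mm to either side) and its top 22 mm above.
- hold_down (a joint): angle in rad of the steel hold-down bar (16 x 8 mm section): 0 closed (level along the jig's -y, rubber foot over the pack's middle), grows as it rises, pi/2 upright; starts at 1.75 to 2.0, leaning back to the jig's +y. Its stiff hinge stays where left; 1.5 to 3 N at the handle moves it. Own stop at 0, with the foot 0.5 mm above a fully home pack.
- bar_hinge (a point): on the hinge axis of the bar (axis along the jig's x), 75 mm from the pocket centre along the jig's +y, 41 mm above the jig's underside; axes as the jig's
- bar_grip (a point): centre of the round dark wooden cross handle at the bar's free end, 14 mm diameter, 60 mm long along the jig's x; 135 mm from the hinge axis. Closed it is 41 mm above the jig's underside. Open it stands up to 185 mm above the table: carry things over or round it.
- spool_a: bystander: ribbon spool, 53 mm diameter, 22 mm high, standing flat; origin at the centre of its underside
- spool_b: bystander: another ribbon spool, 53 mm diameter, 22 mm high, standing flat; origin at the centre of its underside
- tin: bystander: round lidded tin, 64 mm diameter, 64 mm high; origin at the centre of its underside
- cheek_face (a point): inner face of the jig's sprung sliding end cheek when empty, y = -44.5 mm, at floor height; the cheek is 20 mm high with a sloping lead-in and spans the -y end. The pack pushes it back 3 mm (spring 3 to 5 N). Its friction holds the pack up where it is left: about 8 to 14 N down takes it past the lead-in (pack about 8 mm proud), then 2 to 5 N slides it on till it stops hard on the floor.
Things that resemble listed ones, but are neither listed nor needed, are in the scene too. Of the things like the pack, leave any that is purple or red; of the rest the larger one is meant.

How it is judged:
By the outcome, as a careful person would: the job done as asked, in the order asked, and still so for the second after the job is handed in, with the robot touching nothing.
It also fails if it takes over 67 s, if anything falls off the work surface, if the arm or the gripper's body presses on something with over 40 N, if the wrist force passes 120 N, or if a joint passes its speed limit or range.

ROBOT

A 6-joint arm with a two-finger parallel gripper is mounted at the origin on a cart in front of the work surface, level with it; the furniture and walls round the work are solid. World frame = base frame: x ahead of the robot, y to its left, z up, the work surface at z = 0. Lengths are in mm, angles in rad, forces in N, time in s.
With the tool pointing down it reaches from about 300 to 775 mm from the base axis. Payload 14.6 kg.
Tool frame: the origin (TCP) lies at the centre of the arm's flange, where the gripper is bolted on; the fingertips stand 199 mm ahead of it and the grasp point (between the pads) lies 180 mm ahead of it; z points along the fingers, y is the line along which they close (so a half turn about z gives the same grasp; the last joint's range is limited). The gripper opens to 94 mm and grips with 3 to 60 N. Pads are 16 mm wide; open, the fingers measure 119 mm over their backs; the gripper's body (75 mm by 177 mm) begins 78 mm behind the grasp point.
Start: joints at [-1.177, 0.3, 1.521, -0, 1.321, -0.067], TCP at [244.558, -492.628, 404.646] pointing down, gripper open.
Joint ranges: [-3.03, 3.03], [-0.79, 2.21], [0.23, 2.52], [-1.04, 4.18], [0, 3.07], [-2.55, 2.55]. Speed limits (rad/s): [2.22, 2.22, 2.57, 3.14, 3.14, 3.14].

INTERFACE

Orientations are given as [roll, pitch, yaw] about the fixed x, y, z axes, in that order (R = Rz(yaw) Ry(pitch) Rx(roll)).
In Python, from cell import manip, optics, workorder gives the robot as it stands.
- The arm moves only by the tool step_arm, never from a script. Its argument "increments" is a list that holds one entry, the list of rows, each a list of 7 numbers: the turn, a rotation vector about the tool's x, y, z as a fraction of full scale, then the shift along the tool's x, y, z as a fraction of full scale, then the closure, from -1 (fully open) to 1 (shut). In form: [[[wx, wy, wz, tx, ty, tz, fingers], ...]]. A call has 1 to 5 rows; each row shifts and turns the commanded pose from where the row before left it, along the tool's axes as they then stand; what a row does not reach is not made up. Full scale, the value 1, is 40 mm for a shift and 45 degrees for a turn. A row lasts 1/10 s, in which the tool goes at most 50 mm and 8.59 degrees, less where a joint would pass 70% of its speed; a pose out of reach is approached as far as the arm can. A call with a number of a shift or a turn outside -1 to 1 is refused whole. A call with a gripper value outside its range is refused whole. The fingers move at their own pace and stop on an object; "newtons" is the grip in N (left out, the last holds). Time passes only in rows, so rows that do not move let the fingers close. It gives the time, the measured TCP pose, the force, the opening and the grip force at its end, in the units of the state.
- manip.read_state(): the state, without advancing time (a new reading comes with each control period).
- optics.camera(name): name is "side" or "top"; returns a dict with "frame" (420x560x3 uint8, red, green, blue), "range_z" (420x560 float32, mm along the optical axis (not along the pixel's ray), 0 where there is no reading), "mtx" (3x3 intrinsics, pixels), "cam_to_world" (4x4, takes a point from camera to world coordinates). Camera axes: x right, y down, z forward; pixel columns grow to the right and rows downward; lengths in mm; the calibration is good to about 2 mm. A picture is of the moment at which its call begins.
- workorder.sign_off(): hands the job in; it is judged then, once.
The state is a dict: "clock": time; "joints": joint angles; "qd": joint speeds; "effort": joint torques, N m; "eef_pos": TCP position; "eef_rot": TCP orientation; "wrist_force": force on the tool from outside, world axes, zero at the start; "moment": the same for the moment, N m; "finger_gap": finger opening in mm; "finger_force": force on a finger pad.
Only numpy, scipy, OpenCV 4.12 (cv2) and the standard library are available. Lean on these libraries where they do the work, as an engineer would, in place of code of your own. Each camera call takes 0.05 s, during which the arm holds its last target. There are 200 camera calls.

## Working session

There is one attempt and no reset: what is moved stays moved. The work goes in short steps, Python scripts to look and compute and a tool call to move; the robot and the scene stay as the last step left them, time stands still between calls to the robot, and variables do not carry over. Pictures are saved under pics/ and viewed, at most 10 in all, crops included, and the job is handed in when it is done.

Besides the shell and the picture viewer there is one more tool, called after "Request:" as name([rows], argument=value, ...), one row to a line, values as JSON. step_arm: Moves the arm, as the interface text tells. Its arguments: {"type":"object","properties":{"increments":{"type":"array","items":{"type":"array","items":{"type":"array","items":{"type":"number"}}}},"newtons":{"type":"number"}},"required":["increments"]}

```bash
mkdir -p pics; ls; python3 - <<'E'
from cell import manip, optics
import cv2,numpy as np
print(manip.read_state())
for n in("top","side"):
    c=optics.camera(n); np.savez(f"pics/{n}0.npz",**c)
    cv2.imwrite(f"pics/{n}0.png",c["frame"][:,:,::-1]); print(c["mtx"],c["cam_to_world"])
E
```

```text
pics
{'clock': 0.0, 'joints': array([-1.17659509e+00,  3.00470891e-01,  1.52159401e+00,  3.95851032e-06,
        1.32072669e+00, -6.66119821e-02]), 'qd': array([ 7.51202074e-04,  1.92946999e-03, -4.04096489e-05,  6.69021372e-04,
        1.01845856e-03,  1.04315102e-03]), 'effort': array([-1.58971841e-03, -5.31820536e+01, -3.52741778e+01,  7.07572815e-02,
        2.44566542e-02, -1.04012508e-04]), 'eef_pos': array([ 244.54943947, -492.59956027,  404.08084389]), 'eef_rot': array([-3.14039663e+00, -8.36302071e-05,  4.60812190e-01]), 'wrist_force': array([-0.34761331, -1.05422782,  0.11958612]), 'moment': array([-0.00073912, -0.03251084,  0.01784929]), 'finger_force': 0.0, 'finger_gap': 94.03235785813412}
[[458.88742831   0.         279.33935562]
 [  0.         458.88742831 207.12690851]
 [  0.           0.           1.        ]] [[-1.79680541e-02 -9.96779812e-01  7.81482897e-02  4.91988709e+02]
 [-9.99834477e-01  1.76896043e-02 -4.25395766e-03 -1.79366235e+01]
 [ 2.85784679e-03 -7.82117897e-02 -9.96932670e-01  1.09367107e+03]
 [ 0.00000000e+00  0.00000000e+00  0.00000000e+00  1.00000000e+00]]
[[444.03755313   0.         281.22900623]
 [  0.         444.03755313 219.05065633]
 [  0.           0.           1.        ]] [[-9.96905751e-01 -6.36574560e-02  4.61156361e-02  5.14822714e+02]
 [-7.55207862e-02  6.12882378e-01 -7.86556929e-01  8.30198669e+02]
 [ 2.18067524e-02 -7.87605815e-01 -6.15793428e-01  7.21973849e+02]
 [ 0.00000000e+00  0.00000000e+00  0.00000000e+00  1.00000000e+00]]
```

View pics/top0.png

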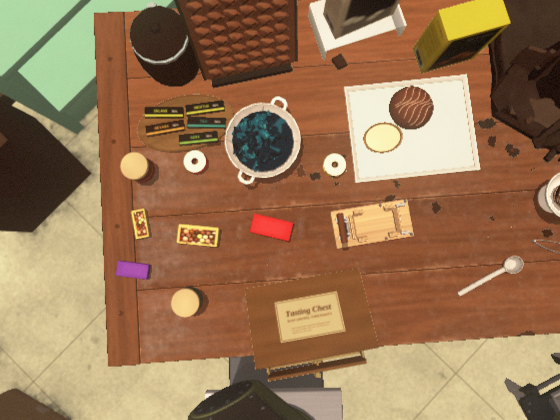

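View pics/side0.png

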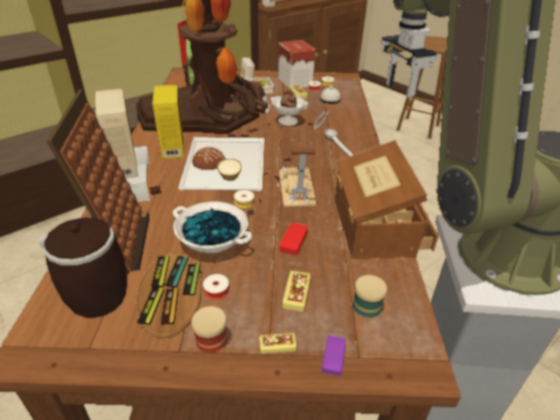

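The top view shows pack-like things at (198,236) yellow and large, (140,223) yellow and small, (272,228) red and (133,270) purple. The larger yellow one at (198,236) fits the description. The jig is at (372,224). I'll confirm both in an enlarged crop.

```bash
cat > h.py <<'E'
import numpy as np,cv2
def load(n): return dict(np.load(f"pics/{n}.npz"))
def px2plane(c,uv,z):
    uv=np.atleast_2d(np.asarray(uv,float)); d=np.c_[uv,np.ones(len(uv))]@np.linalg.inv(c["mtx"]).T
    T=c["cam_to_world"]; d=d@T[:3,:3].T; o=T[:3,3]; return o+d*((z-o[2])/d[:,2])[:,None]
def px2depth(c,uv):
    uv=np.atleast_2d(np.asarray(uv,int)); r=c["range_z"][uv[:,1],uv[:,0]]
    d=np.c_[uv,np.ones(len(uv))]@np.linalg.inv(c["mtx"]).T*r[:,None]
    T=c["cam_to_world"]; return d@T[:3,:3].T+T[:3,3]
def cloud(c):
    v,u=np.mgrid[:420,:560]; return px2depth(c,np.c_[u.ravel(),v.ravel()]).reshape(420,560,3)
E
python3 - <<'E'
from h import *
t=load("top0")["frame"];s=load("side0")["frame"]
z=lambda f,u,v,w,h,k:cv2.resize(f[v:v+h,u:u+w,::-1],(w*k,h*k),interpolation=cv2.INTER_CUBIC)
A=z(t,110,195,130,65,3);B=z(t,320,190,100,65,4);C=z(s,260,140,70,75,4)
im=np.zeros((560,790,3),np.uint8)
im[:195,:390]=A;im[:260,390:790]=B;im[260:560,:280]=C
D=z(s,255,260,70,60,4);im[260:500,300:580]=D
cv2.imwrite("pics/crop1.png",im)
c=load("top0");hsv=cv2.cvtColor(t,cv2.COLOR_RGB2HSV)
P=cloud(c)
for (u,v) in [(198,236),(140,223),(341,230),(372,224),(360,225),(405,220),(340,215),(343,245),(335,232)]:
    print(u,v,P[v,u].round(1),hsv[v,u])
E
```

```text
198 236 [511.9 168.   23.1] [ 30 122 249]
140 223 [545.  305.7  14.2] [ 25 145 228]
341 230 [ 515.8 -144.   178.2] [  9 157 133]
372 224 [ 533.1 -241.1    8.8] [ 17 123 245]
360 225 [ 531.  -211.6   14.4] [ 17 123 245]
405 220 [ 541.1 -318.8   11.3] [ 18 121 247]
340 215 [ 545.6 -142.4  181. ] [  9 153 140]
343 245 [ 484.9 -170.2   14.1] [ 14 138 157]
335 232 [ 515.7 -152.7   10.9] [ 18 122 247]
```

View pics/crop1.png

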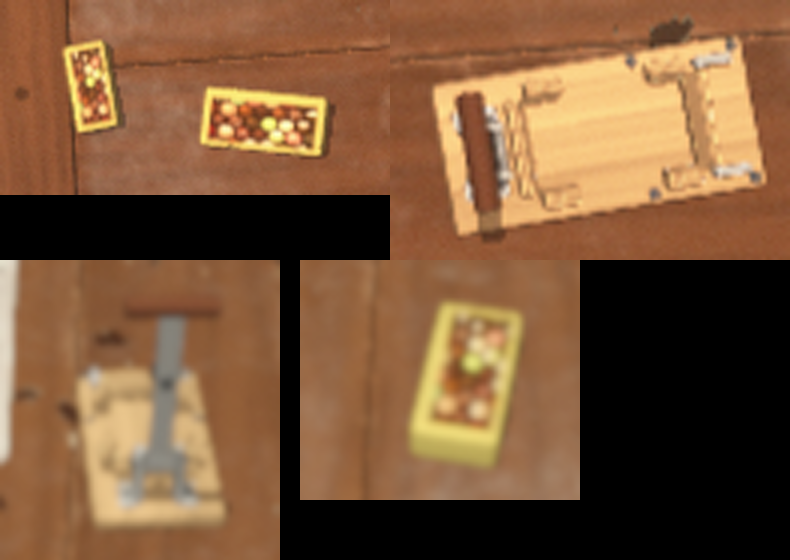

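The crop confirms it: the larger yellow pack at top (198,236) is the one meant, and the small yellow one at (140,223) is left. The hinge and handle are at the jig's image-left end (341,230), so jig +y is roughly world +y. The cheek is at right, about (398,215).

```bash
python3 - <<'E'
from h import *
c=load("top0");t=c["frame"];hsv=cv2.cvtColor(t,cv2.COLOR_RGB2HSV);P=cloud(c)
# pack: height+region
def rect(m,z,name):
    m=m.astype(np.uint8); m=cv2.morphologyEx(m,cv2.MORPH_CLOSE,np.ones((5,5)))
    cs,_=cv2.findContours(m,cv2.RETR_EXTERNAL,cv2.CHAIN_APPROX_NONE);k=max(cs,key=cv2.contourArea)[:,0]
    w=px2plane(c,k,z)[:,:2]; r=cv2.minAreaRect(w.astype(np.float32)); print(name,np.round(r[0],1),np.round(r[1],1),round(r[2],2)); return r,m
Y,X=np.mgrid[:420,:560]
box=lambda a,b,d,e:(X>=a)&(X<b)&(Y>=d)&(Y<e)
rp,mp=rect(box(165,230,212,258)&(hsv[...,0]>19)&(hsv[...,0]<40)&(hsv[...,2]>120)|box(165,230,212,258)&(P[...,2]>14),22,"pack")
rj,mj=rect(box(322,422,190,258)&(hsv[...,0]>13)&(hsv[...,2]>190),12,"jig")
cx,cy=rj[0]
for uv in cv2.boxPoints(rj): print(uv.round(1))
cv2.imwrite("pics/m.png",np.hstack([mp[200:270,160:240],mj[190:260,320:425]])*255)
hm=box(325,355,205,255)&(P[...,2]>160); q=P[hm]; print("handle",len(q),q.mean(0),q[:,2].max()); 
rh=cv2.minAreaRect(q[:,:2].astype(np.float32)); print(rh)
# depth/edge profile across jig along its long axis at lateral offsets
a=cv2.boxPoints(rj); e=[a[1]-a[0],a[2]-a[1]]; L=max(e,key=np.linalg.norm); L=L/np.linalg.norm(L); L*=np.sign(L[1]); N=np.array([L[1],-L[0]])
print("axis",L,"yaw of jig (y axis)",np.arctan2(-L[0],L[1]))
T=np.linalg.inv(c["cam_to_world"])
for off in (0,36,-36):
  print("off",off)
  for s in range(-94,95,4):
    w=np.r_[np.array([cx,cy])+L*s+N*off,20.]; p=T[:3,:3]@w+T[:3,3]; p=c["mtx"]@p; u,v=(p[:2]/p[2]).round().astype(int)
    print(s,int(P[v,u][2]),t[v,u].mean().astype(int),end=" | ")
E
```

```text
pack [514.4 172.1] [102.2  46.5] 83.28
jig [ 535.  -239.8] [ 89.8 184.6] 8.38
[ 477.1 -155. ]
[ 504.  -337.7]
[ 592.9 -324.6]
[ 566.  -141.9]
handle 212 [ 519.86199942 -143.16226149  195.87268755] 1093.6710717947576
((520.9080200195312, -86.9698257446289), (137.9696044921875, 58.0692138671875), 89.90428161621094)
axis [-0.1456663   0.98933375] yaw of jig (y axis) 0.14618643
off 0
-94 2 90 | -90 9 157 | -86 12 189 | -82 14 190 | -78 8 189 | -74 14 189 | -70 10 191 | -66 24 213 | -62 29 139 | -58 29 140 | -54 25 137 | -50 12 181 | -46 14 190 | -42 12 188 | -38 12 189 | -34 13 189 | -30 12 189 | -26 13 190 | -22 8 187 | -18 11 188 | -14 13 189 | -10 8 188 | -6 12 186 | -2 8 186 | 2 12 190 | 6 13 188 | 10 12 188 | 14 11 187 | 18 11 188 | 22 12 187 | 26 12 188 | 30 14 189 | 34 10 188 | 38 12 188 | 42 11 168 | 46 32 180 | 50 25 193 | 54 14 140 | 58 49 163 | 62 124 91 | 66 177 67 | 70 181 84 | 74 182 89 | 78 179 79 | 82 7 178 | 86 12 187 | 90 9 188 | 94 13 114 | off 36
-94 3 91 | -90 11 177 | -86 15 180 | -82 16 147 | -78 8 194 | -74 16 175 | -70 7 204 | -66 11 204 | -62 18 183 | -58 11 195
[... 360 characters left out ...]
 12 197 | 66 8 178 | 70 178 125 | 74 178 122 | 78 13 162 | 82 15 189 | 86 10 195 | 90 9 196 | 94 5 110 | off -36
-94 2 95 | -90 9 129 | -86 12 168 | -82 22 172 | -78 20 178 | -74 22 204 | -70 22 194 | -66 22 147 | -62 19 153 | -58 9 171 | -54 12 170 | -50 22 170 | -46 23 167 | -42 22 182 | -38 24 171 | -34 24 111 | -30 12 154 | -26 15 169 | -22 11 171 | -18 11 183 | -14 10 184 | -10 11 183 | -6 13 185 | -2 12 184 | 2 9 182 | 6 12 186 | 10 9 185 | 14 13 182 | 18 12 180 | 22 22 173 | 26 23 171 | 30 23 183 | 34 23 173 | 38 25 165 | 42 12 173 | 46 10 179 | 50 8 180 | 54 14 179 | 58 11 179 | 62 10 181 | 66 11 130 | 70 12 112 | 74 12 104 | 78 9 111 | 82 11 172 | 86 11 176 | 90 10 178 | 94 11 143 |
```

```bash
python3 - <<'E'
from h import *
L=np.array([-.1457,.9893]);N=np.array([.9893,.1457]);C=np.array([535.,-239.8])
for n in("top0","side0"):
    c=load(n);P=cloud(c); ok=c["range_z"]>0
    q=P[ok]; d=q[:,:2]-C; s=d@L; x=d@N
    for nm,zlo,zhi,xs in (("guides+x",22,36,(22,42)),("guides-x",22,36,(-42,-22)),("mid",26,36,(-18,18))):
        m=(q[:,2]>zlo)&(q[:,2]<zhi)&(x>xs[0])&(x<xs[1])&(abs(s)<94)
        h,e=np.histogram(s[m],np.arange(-94,95,2)); print(n,nm,[(int(a),int(b)) for a,b in zip(e,h) if b])
    m=(q[:,2]>22)&(q[:,2]<36)&(abs(x)<46)&(((s>-56)&(s<-30))|((s>16)&(s<46)))&(abs(x)>20)
    h,e=np.histogram(x[m],np.arange(-46,47,2)); print(n,"x",[(int(a),int(b)) for a,b in zip(e,h) if b])
    m=(abs(s)<110)&(abs(x)<60)&(q[:,2]>5)&(q[:,2]<16); h,e=np.histogram(x[m],np.arange(-56,57,2)); print(n,"basex",[(int(a),int(b)) for a,b in zip(e,h) if b and abs(a)>38])
    m=(q[:,2]>150)&(q[:,2]<200)&(abs(s)<120)&(abs(x)<45);w=q[m]
    print("handle n",m.sum(),"s",np.percentile(s[m],[5,50,95]),"x",np.percentile(x[m],[2,50,98]),"z",np.percentile(q[m][:,2],[5,50,95]))
    # obstacles near jig and chest height
    m=(q[:,0]>380)&(q[:,0]<470)&(q[:,1]<-60)&(q[:,1]>-400)&(q[:,2]>30)&(q[:,2]<300)
    print("chest",m.sum(),q[m].max(0) if m.any() else 0)
    m=(q[:,0]>250)&(q[:,0]<470)&(q[:,1]<60)&(q[:,1]>-300)&(q[:,2]<250); print("chest top z",q[m][:,2].max())
E
```

```text
top0 guides+x [(-82, 1), (-80, 1), (-78, 1), (-76, 3), (-74, 2), (-68, 1), (-66, 3), (-64, 1), (-62, 2), (-60, 1), (-58, 2), (-54, 4), (-52, 5), (-50, 4), (-48, 6), (-46, 4), (-44, 4), (-42, 3), (-40, 6), (-38, 4), (-36, 4), (-34, 7), (-32, 1), (20, 4), (22, 3), (24, 3), (26, 4), (28, 5), (30, 4), (32, 5), (34, 4), (36, 3), (38, 5), (40, 2), (42, 1), (44, 1), (46, 1), (48, 4), (50, 1), (52, 2)]
top0 guides-x [(-84, 1), (-82, 2), (-80, 2), (-76, 3), (-74, 2), (-72, 1), (-68, 1), (-66, 5), (-64, 3), (-62, 1), (-60, 2), (-58, 4), (-56, 2), (-54, 8), (-52, 6), (-50, 2), (-48, 6), (-46, 3), (-44, 7), (-42, 3), (-40, 5), (-38, 4), (-36, 3), (-34, 6), (-32, 1), (20, 6), (22, 4), (24, 4), (26, 5), (28, 6), (30, 3), (32, 4), (34, 5), (36, 4), (38, 5), (40, 2), (42, 1), (44, 2), (46, 2), (48, 1), (50, 6), (52, 1)]
top0 mid [(-64, 1), (-62, 5), (-60, 14), (-58, 14), (-56, 15), (-54, 10), (-52, 3), (42, 3), (44, 8), (46, 9), (48, 15), (50, 14), (52, 3)]
top0 x [(-40, 2), (-38, 16), (-36, 13), (-34, 15), (-32, 16), (-30, 22), (-28, 15), (-26, 3), (-24, 5), (-22, 3), (20, 3), (22, 4), (24, 17), (2
[... 976 characters left out ...]
2), (42, 1), (44, 1), (46, 3), (48, 2), (50, 1), (52, 1), (54, 1)]
side0 mid [(-64, 3), (-62, 1), (-60, 4), (-58, 8), (-56, 7), (-54, 3), (-48, 2), (64, 3), (68, 1), (72, 1), (78, 4), (80, 3), (82, 4)]
side0 x [(-38, 1), (-36, 5), (-34, 6), (-32, 5), (-30, 9), (-28, 8), (-26, 3), (-24, 1), (20, 1), (22, 1), (24, 3), (26, 5), (28, 10), (30, 7), (32, 8), (34, 6), (36, 7), (38, 1)]
side0 basex [(-46, 3), (-44, 14), (-42, 24), (-40, 23), (40, 29), (42, 27), (44, 30), (46, 3)]
handle n 173 s [ 91.92811321  97.33251333 101.89753772] x [-27.19559281   0.53605641  29.2070024 ] z [153.83027709 175.14114661 181.11930099]
chest 935 [437.8485976  -60.03891849 152.786602  ]
chest top z 190.88350008886732
```

Request:
step_arm([
  [[0,0,-0.18,0.4,-0.5,0,-1],[0,0,-0.18,1,0,0,-1],[0,0,-0.18,1,0,0,-1],[0,0,-0.18,1,0,0,-1],[0,0,-0.18,1,0,0,-1]],
])

```text
clock: 0.6
eef_pos: [359.4, -351.5, 404.3]
eef_rot: [-3.141, -0.0, 1.173]
wrist_force: [-0.0, 0.4, -0.0]
finger_gap: 94.0
finger_force: 0.0
```

```bash
python3 - <<'E'
from h import *
for n in("top0","side0"):
    q=cloud(load(n)).reshape(-1,3)
    m=(q[:,2]>100)&(q[:,2]<200)&(q[:,0]>300)&(q[:,0]<470)&(q[:,1]<-185)&(q[:,1]>-330)
    print(n,"chest",m.sum()); w=q[m]
    for a in range(330,470,15):
        k=w[(w[:,0]>=a)&(w[:,0]<a+15)]
        if len(k): print(a,k[:,1].min().round(),k[:,2].max().round())
    m=(q[:,2]>17)&(q[:,2]<28)&(abs(q[:,0]-514)<60)&(abs(q[:,1]-172)<75); w=q[m][:,:2].astype(np.float32)
    print(cv2.minAreaRect(w),w.mean(0))
E
```

```text
top0 chest 437
330 -202.0 173.0
345 -200.0 169.0
360 -197.0 162.0
375 -194.0 154.0
390 -192.0 150.0
405 -190.0 142.0
420 -187.0 135.0
((513.48828125, 169.51370239257812), (95.61426544189453, 45.480587005615234), 83.25762176513672) [513.38306 169.11642]
side0 chest 154
330 -202.0 174.0
345 -202.0 166.0
360 -199.0 161.0
375 -197.0 154.0
390 -194.0 148.0
405 -189.0 143.0
420 -188.0 137.0
((515.8306884765625, 170.079345703125), (97.29542541503906, 45.55615234375), 83.36371612548828) [515.8647  173.94484]
```

Request:
step_arm([
  [[0,0,-0.18,1,0,0,-1],[0,0,-0.177,1,0,0,-1],[0,0,0,1,0,0,-1],[0,0,0,1,0,0,-1],[0,0,0,1,0,0,-1]],
])

```text
clock: 1.1
eef_pos: [399.0, -156.6, 404.5]
eef_rot: [-3.141, -0.0, 1.448]
wrist_force: [0.7, 0.3, 0.1]
finger_gap: 94.2
finger_force: 0.0
```

Request:
step_arm([
  [[0,0,0,0.94,0.21,0,-1],[0,0,0,0.94,0.21,0,-1],[0,0,0,0.94,0.21,0,-1],[0,0,0,0.94,0.21,0,-1],[0,0,0,0.94,0.21,0.3,-1]],
])

```text
clock: 1.6
eef_pos: [464.3, 24.9, 393.5]
eef_rot: [3.139, -0.0, 1.448]
wrist_force: [0.5, -1.8, 0.1]
finger_gap: 93.9
finger_force: 0.0
```

Request:
step_arm([
  [[0,0,0,0.94,0.21,0.6,-1],[0,0,0,0.94,0.21,0.6,-1],[0,0,0,0.94,0.21,0.6,-1],[0,0,0,0.93,0.2,0.6,-1],[0,0,0,0,0,0,-1]],
])

```text
clock: 2.1
eef_pos: [515.2, 171.1, 292.8]
eef_rot: [-3.136, 0.002, 1.451]
wrist_force: [-0.2, 0.5, 0.6]
finger_gap: 93.7
finger_force: 0.0
```

Request:
step_arm([
  [[0,0,0,-0.03,0,0.8,-1],[0,0,0,0,0,0.8,-1],[0,0,0,0,0,0.5,-1],[0,0,0,0,0,0.12,-1],[0,0,0,0,0,0,-1]],
])

```text
clock: 2.6
eef_pos: [515.1, 166.5, 208.0]
eef_rot: [-3.141, 0.0, 1.448]
wrist_force: [0.1, -0.7, 0.7]
finger_gap: 93.7
finger_force: 0.0
```

Request:
step_arm([
  [[0,0,0,0,0,0,1],[0,0,0,0,0,0,1],[0,0,0,0,0,0,1],[0,0,0,0,0,0,1],[0,0,0,0,0,0,1]],
], newtons=30)

```text
clock: 3.1
eef_pos: [515.1, 166.9, 208.1]
eef_rot: [3.141, -0.0, 1.448]
wrist_force: [-1.0, -0.4, 0.0]
finger_gap: 57.4
finger_force: 0.0
```

Request:
step_arm([
  [[0,0,0,0.09,0,0.12,0],[0,0,0,0,0,0,0],[0,0,0,0,0,0,1],[0,0,0,0,0,0,1],[0,0,0,0,0,0,1]],
])

```text
clock: 3.6
eef_pos: [515.5, 170.4, 203.0]
eef_rot: [-3.141, 0.0, 1.448]
wrist_force: [-0.3, -0.4, -1.4]
finger_gap: 46.4
finger_force: 30.0
```

Request:
step_arm([
  [[0,0,0,0,0,0,1],[0,0,0,0,0,0,1],[0,0,0,0,0,0,1]],
])

```text
clock: 3.9
eef_pos: [515.5, 170.4, 203.1]
eef_rot: [3.142, -0.0, 1.448]
wrist_force: [-0.2, 0.1, -0.6]
finger_gap: 45.9
finger_force: 30.0
```

Request:
step_arm([
  [[0,0,0,0,0,-0.5,1],[0,0,0,0,0,-1,1],[0,0,0,0,0,-1,1],[0,0,-0.171,0,0,-1,1],[0,0,-0.171,0,0,-1,1]],
])

```text
clock: 4.4
eef_pos: [515.2, 170.4, 384.8]
eef_rot: [3.141, -0.0, 1.722]
wrist_force: [-0.7, 0.2, -0.8]
finger_gap: 46.3
finger_force: 30.0
```

Request:
step_arm([
  [[0,0,0,-0.3,0,-0.85,1],[0,0,0,-0.94,-0.09,0,1],[0,0,0,-0.94,-0.09,0,1],[0,0,0,-0.94,-0.09,0,1],[0,0,0,-0.94,-0.09,0,1]],
])

```text
clock: 4.9
eef_pos: [524.6, 6.3, 417.2]
eef_rot: [3.141, 0.0, 1.717]
wrist_force: [0.6, -1.5, -0.8]
finger_gap: 45.9
finger_force: 30.0
```

Request:
step_arm([
  [[0,0,0,-0.94,-0.09,0,1],[0,0,0,-0.94,-0.09,0,1],[0,0,0,-0.94,-0.09,0,1],[0,0,0,-0.94,-0.09,0,1],[0,0,0,-0.94,-0.09,0,1]],
])

```text
clock: 5.4
eef_pos: [534.2, -182.5, 417.1]
eef_rot: [3.142, -0.0, 1.717]
wrist_force: [0.5, 0.8, -0.4]
finger_gap: 46.4
finger_force: 30.0
```

Request:
step_arm([
  [[0,0,0,-0.94,-0.09,0,1],[0,0,0,-0.3,0,0,1],[0,0,0,0,0,0,1],[0,0,0,0,0,0,1]],
])

```text
clock: 5.8
eef_pos: [538.1, -229.7, 416.9]
eef_rot: [-3.141, -0.0, 1.717]
wrist_force: [-0.6, 0.1, -1.0]
finger_gap: 46.1
finger_force: 30.0
```

Request:
step_arm([
  [[0,0,0,-0.38,-0.13,0,1],[0,0,0,0,0,1,1],[0,0,0,0,0,1,1],[0,0,0,0,0,1,1],[0,0,0,0,0,1,1]],
])

```text
clock: 6.3
eef_pos: [535.0, -245.8, 256.0]
eef_rot: [3.141, 0.0, 1.718]
wrist_force: [0.4, -0.6, -1.1]
finger_gap: 45.7
finger_force: 30.0
```

Request:
step_arm([
  [[0,0,0,0,0,0,1],[0,0,0,0,0,0,1]],
])

```text
clock: 6.5
eef_pos: [535.4, -246.2, 258.2]
eef_rot: [3.141, 0.0, 1.717]
wrist_force: [0.5, 0.8, -0.4]
finger_gap: 46.2
finger_force: 30.0
```

```bash
python3 - <<'E'
from cell import manip, optics
from h import *
print(manip.read_state()["eef_pos"])
z=[]
for n in("top","side"):
    c=optics.camera(n); np.savez(f"pics/{n}1.npz",**c)
    u,v=(310,175) if n=="top" else (250,120)
    z.append(cv2.resize(c["frame"][v:v+100,u:u+100,::-1],(400,400),interpolation=cv2.INTER_CUBIC))
cv2.imwrite("pics/c2.png",np.hstack(z))
E
```

```text
[ 535.42366158 -246.20517311  258.18709985]
```

View pics/c2.png

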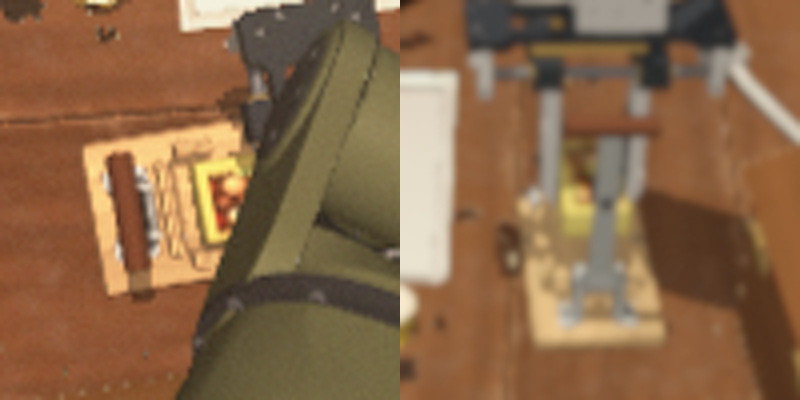

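The left panel (top) shows the pack held level over the pocket. Its +y end is at about crop (197,205), which is pixel (359,226), with the bar still open at crop (125,210). Next I'll measure the pack's end and lateral position against the jig.

```bash
python3 - <<'E'
from h import *
L=np.array([-.1457,.9893]);N=np.array([.9893,.1457]);O=np.array([535.3,-245.5])
c=load("top1");hsv=cv2.cvtColor(c["frame"],cv2.COLOR_RGB2HSV);P=cloud(c)
Y,X=np.mgrid[:420,:560]; box=(X>345)&(X<378)&(Y>205)&(Y<245)
m=box&(P[...,2]>60)&(P[...,2]<95); print(P[m][:,2].mean(),m.sum())
mc=box&(hsv[...,0]>=23)&(hsv[...,0]<36)&(hsv[...,1]>130)
for nm,k in(("depth",m),("col",mc),("wood/yellow hsv",None)):
    if k is None: print(hsv[226,354:366].tolist(),P[226,354:366,2].round());break
    uv=np.c_[X[k],Y[k]]; w=px2plane(c,uv,77)[:,:2]-O; s=w@L;x=w@N
    print(nm,len(uv),"s99",np.percentile(s,[90,97,100]),"x",np.percentile(x,[0,2,98,100]))
    for a in (-15,-5,5,15):
        b=abs(x-a)<3
        if b.any():print(a,s[b].max())
E
```

```text
76.53397677399238 247
depth 247 s99 [46.52271875 48.4190074  49.39038624] x [-23.82377847 -22.04375952  20.53418888  23.83760265]
-15 48.770372915088544
-5 48.99882301160203
5 49.2276599576245
15 47.6588994785575
col 59 s99 [45.02916389 45.51207018 45.86150552] x [-20.92557015 -20.50583601  20.47514122  20.89593892]
-15 44.00827241766533
-5 44.62518216956229
5 45.24292597442759
15 45.468738353910815
[[14, 135, 193], [16, 133, 226], [17, 125, 244], [17, 128, 239], [16, 136, 191], [20, 154, 146], [22, 148, 219], [27, 130, 250], [25, 138, 247], [16, 165, 187], [9, 168, 138], [10, 160, 171]] [30. 12. 12. 14. 11. 69. 78. 79. 76. 80. 81. 81.]
```

Request:
step_arm([
  [[0,0,0,0,0,0.4,1],[0,0,0,0,0,0.1,1],[0,0,0,0,0,0.1,1],[0,0,0,0,0,0,1]],
], newtons=50)

```text
clock: 7.0
eef_pos: [535.2, -246.4, 233.6]
eef_rot: [3.141, 0.0, 1.717]
wrist_force: [-0.5, 0.9, -0.9]
finger_gap: 46.0
finger_force: 50.0
```

Request:
step_arm([
  [[0,0,0,0,0,0.06,1],[0,0,0,0,0,0.06,1],[0,0,0,0,0,0,1]],
])

```text
clock: 7.3
eef_pos: [535.3, -246.1, 228.6]
eef_rot: [3.141, 0.0, 1.717]
wrist_force: [-0.6, 3.3, 3.3]
finger_gap: 46.1
finger_force: 50.0
```

Request:
step_arm([
  [[0,0,0,0,0,0.05,1],[0,0,0,0,0,0.05,1],[0,0,0,0,0,0,1]],
])

```text
clock: 7.6
eef_pos: [535.1, -246.0, 224.0]
eef_rot: [-3.141, -0.001, 1.717]
wrist_force: [1.5, 5.3, -0.3]
finger_gap: 46.0
finger_force: 50.0
```

Request:
step_arm([
  [[0,0,0,0,0,0.05,1],[0,0,0,0,0,0.05,1],[0,0,0,0,0,0,1]],
])

```text
clock: 7.9
eef_pos: [535.0, -246.2, 219.8]
eef_rot: [-3.141, -0.001, 1.717]
wrist_force: [1.4, 4.2, -0.9]
finger_gap: 45.9
finger_force: 50.0
```

Request:
step_arm([
  [[0,0,0,0,0,0.05,1],[0,0,0,0,0,0.05,1],[0,0,0,0,0,0,1]],
])

```text
clock: 8.2
eef_pos: [535.0, -246.3, 215.9]
eef_rot: [-3.141, -0.0, 1.717]
wrist_force: [-0.6, 5.6, -0.5]
finger_gap: 45.5
finger_force: 50.0
```

Request:
step_arm([
  [[0,0,0,0,0,0.03,1],[0,0,0,0,0,0,1]],
])

```text
clock: 8.4
eef_pos: [535.1, -246.3, 215.0]
eef_rot: [-3.142, -0.0, 1.717]
wrist_force: [-0.6, 5.3, 1.2]
finger_gap: 45.8
finger_force: 50.0
```

```bash
cat >> h.py <<'E'
L=np.array([-.1457,.9893]);N=np.array([.9893,.1457]);O=np.array([535.3,-245.5])
def packtop(c):
    q=cloud(c)[c["range_z"]>0]; d=q[:,:2]-O; s=d@L; x=d@N
    for a in range(-50,55,10):
        m=(abs(s-a)<5)&(abs(x)<21)&(q[:,2]<60)&(q[:,2]>15); print(a,m.sum(),q[m][:,2].mean().round(1) if m.sum() else "")
E
python3 - <<'E'
from cell import manip, optics
from h import *
st=manip.read_state(); print(st["eef_pos"],st["wrist_force"],st["moment"])
z=[]
for n in("top","side"):
    c=optics.camera(n); np.savez(f"pics/{n}2.npz",**c); print(n); packtop(c)
    u,v=(320,185) if n=="top" else (265,130)
    z.append(cv2.resize(c["frame"][v:v+75,u:u+75,::-1],(400,400),interpolation=cv2.INTER_CUBIC))
cv2.imwrite("pics/c3.png",np.hstack(z))
E
```

```text
[ 535.0857198  -246.31219659  214.95138751] [-0.64554996  5.32038176  1.23901585] [ 0.80756039  0.02911603 -0.01871162]
top
-50 0 
-40 0 
-30 0 
-20 0 
-10 0 
0 0 
10 0 
20 29 34.0
30 60 34.4
40 79 34.4
50 76 29.6
side
-50 7 33.7
-40 17 34.8
-30 15 35.1
-20 15 35.3
-10 15 34.3
0 15 34.9
10 18 34.9
20 17 34.7
30 15 34.5
40 20 34.4
50 6 30.1
```

View pics/c3.png

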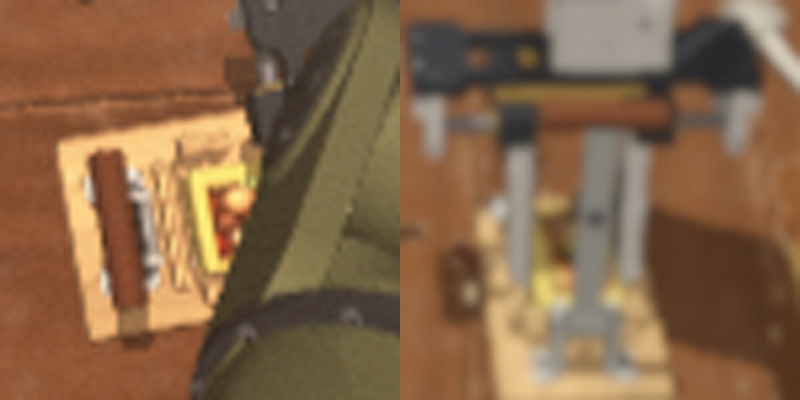

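Both views show the pack down between the guides, its top level at about 34.5 mm. Now I'll press until it stops hard.

Request:
step_arm([
  [[0,0,0,0,0,0.02,1],[0,0,0,0,0,0,1]],
])

```text
clock: 8.7
eef_pos: [535.1, -246.4, 214.5]
eef_rot: [3.141, 0.0, 1.717]
wrist_force: [-1.4, 4.9, 4.1]
finger_gap: 46.0
finger_force: 50.0
```

Request:
step_arm([
  [[0,0,0,0,0,0.02,1],[0,0,0,0,0,0,1]],
])

```text
clock: 8.9
eef_pos: [535.1, -246.4, 214.5]
eef_rot: [3.142, 0.0, 1.717]
wrist_force: [-6.0, 7.8, 13.1]
finger_gap: 46.0
finger_force: 50.0
```

Request:
step_arm([
  [[0,0,0,0,0,0.02,1],[0,0,0,0,0,0,1],[0,0,0,0,0,0,0.6],[0,0,0,0,0,-0.04,-0.5],[0,0,0,0,0,0,-0.5]],
])

```text
clock: 9.4
eef_pos: [535.1, -246.7, 214.6]
eef_rot: [3.141, 0.001, 1.717]
wrist_force: [-0.4, -0.2, 0.0]
finger_gap: 58.7
finger_force: 0.0
```

Request:
step_arm([
  [[0,0,0,0,0,0,-0.5],[0,0,0,0,0,-1,-0.5],[0,0,0,0,0,-0.1,1],[0,0,0,0,0,0,1],[0,0,0,0,0,0,1]],
])

```text
clock: 9.9
eef_pos: [534.9, -246.3, 257.3]
eef_rot: [-3.141, -0.001, 1.717]
wrist_force: [0.5, 0.0, -0.6]
finger_gap: 50.0
finger_force: 0.0
```

Request:
step_arm([
  [[0,0,0,0,0,0,1],[0,0,0,0,0,0,1],[0,0,0,0,0,0,1],[0,0,0,0,0,0,1],[0,0,0,0,0,0,1]],
])

```text
clock: 10.4
eef_pos: [535.1, -246.3, 258.1]
eef_rot: [-3.141, -0.0, 1.717]
wrist_force: [0.4, -0.6, 0.3]
finger_gap: 9.7
finger_force: 0.0
```

Request:
step_arm([
  [[0,0,0,0,0,0.4,1],[0,0,0,0,0,0.15,1],[0,0,0,0,0,0,1]],
])

```text
clock: 10.7
eef_pos: [534.9, -246.2, 235.4]
eef_rot: [-3.14, -0.001, 1.717]
wrist_force: [0.3, -0.4, 0.5]
finger_gap: 0.8
finger_force: 0.0
```

Request:
step_arm([
  [[0,0,0,0,0,0.06,1],[0,0,0,0,0,0.03,1],[0,0,0,0,0,0,1]],
])

```text
clock: 11.0
eef_pos: [535.2, -246.4, 233.9]
eef_rot: [3.141, 0.001, 1.717]
wrist_force: [-2.7, 1.7, 7.3]
finger_gap: 0.6
finger_force: 4.2
```

Request:
step_arm([
  [[0,0,0,0,0,0.025,1],[0,0,0,0,0,0,1]],
])

```text
clock: 11.2
eef_pos: [535.2, -246.4, 233.8]
eef_rot: [3.141, 0.001, 1.717]
wrist_force: [-7.9, 5.0, 17.9]
finger_gap: 0.4
finger_force: 9.3
```

Request:
step_arm([
  [[0,0,0,0,0,0.02,1],[0,0,0,0,0,0,1]],
])

```text
clock: 11.4
eef_pos: [535.2, -246.4, 233.7]
eef_rot: [3.141, 0.001, 1.717]
wrist_force: [-11.7, 5.1, 27.6]
finger_gap: 0.4
finger_force: 13.4
```

Request:
step_arm([
  [[0,0,0,0,0,-0.6,1],[0,0,0,0,0,-1,1],[0,0,0,0,0,-1,1],[0,0,0,0,0,-1,1],[0,0,0,0,0,-0.9,1]],
])

```text
clock: 11.9
eef_pos: [534.8, -246.1, 413.5]
eef_rot: [3.14, 0.001, 1.717]
wrist_force: [-1.0, -0.2, -0.1]
finger_gap: 0.6
finger_force: 0.0
```

Request:
step_arm([
  [[0,0,0,0.9,0,0,1],[0,0,0,1,0,0,1],[0,0,0,1,0,0,1],[0,0,0,0.5,0,0,1],[0,0,0,0,0,0,1]],
])

```text
clock: 12.4
eef_pos: [515.0, -109.8, 411.7]
eef_rot: [3.14, 0.0, 1.719]
wrist_force: [-0.4, 0.8, -0.5]
finger_gap: 0.2
finger_force: 0.0
```

```bash
python3 - <<'E'
from cell import manip, optics
from h import *
st=manip.read_state(); p=st["eef_pos"]; print(p,"yj",(p[:2]-O)@L,"xj",(p[:2]-O)@N)
z=[]
for n in("top","side"):
    c=optics.camera(n); np.savez(f"pics/{n}3.npz",**c); print(n); packtop(c)
    u,v=(320,185) if n=="top" else (265,130)
    z.append(cv2.resize(c["frame"][v:v+100,u:u+100,::-1],(400,400),interpolation=cv2.INTER_CUBIC))
    q=cloud(c)[c["range_z"]>0]; d=q[:,:2]-O; s=d@L; x=d@N; m=(q[:,2]>155)&(q[:,2]<190)&(abs(x)<40)&(s>70)&(s<120); print("handle",m.sum(),s[m].mean() if m.sum() else 0)
cv2.imwrite("pics/c4.png",np.hstack(z))
E
```

```text
[ 515.02852821 -109.76180495  411.68026447] yj 137.2393498024529 xj -0.2775120180555492
top
-50 58 31.1
-40 1 31.7
-30 0 
-20 0 
-10 0 
0 0 
10 0 
20 0 
30 0 
40 0 
50 0 
handle 0 0
side
-50 12 31.9
-40 16 34.2
-30 15 34.7
-20 17 34.6
-10 14 35.0
0 17 34.4
10 18 34.5
20 18 34.2
30 15 34.2
40 16 34.5
50 7 33.0
handle 162 102.99251267200738
```

View pics/c4.png

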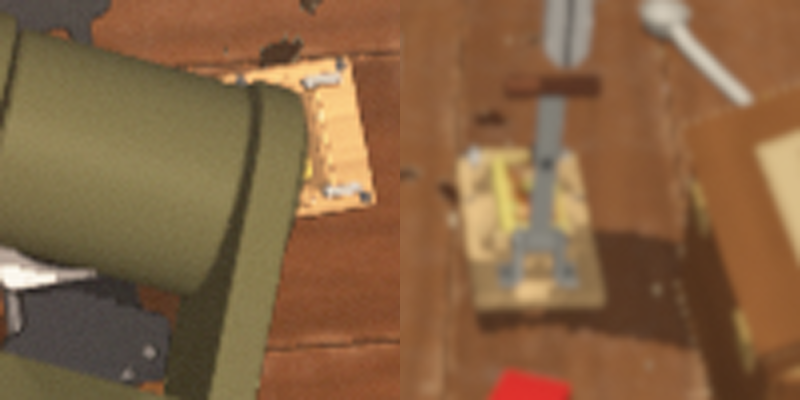

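The right panel shows the pack seated between the guides with its top level (34.2–35.0 mm along its length). The bar is still open, with the handle at crop (553,87). Next I'll push the handle over from behind.

Request:
step_arm([
  [[0,0,0,0,0,0.6,1],[0,0,0,0,0,0.6,1],[0,0,0,0,0,0,1]],
])

```text
clock: 12.8
eef_pos: [515.1, -112.8, 360.2]
eef_rot: [-3.137, -0.002, 1.715]
wrist_force: [0.2, -0.4, 0.6]
finger_gap: 0.4
finger_force: 0.0
```

Request:
step_arm([
  [[0,0,0,-0.3,0,0,1],[0,0,0,-0.3,0,0,1],[0,0,0,-0.3,0,0,1],[0,0,0,-0.3,0,0,1],[0,0,0,0,0,0,1]],
])

```text
clock: 13.3
eef_pos: [522.4, -161.0, 363.1]
eef_rot: [3.141, 0.001, 1.715]
wrist_force: [-0.1, -0.1, 0.2]
finger_gap: 0.4
finger_force: 0.0
```

```bash
cat >> h.py <<'E'
def handle(c):
    P=cloud(c); hsv=cv2.cvtColor(c["frame"],cv2.COLOR_RGB2HSV); d=P[...,:2]-O; s=d@L; x=d@N
    m=(hsv[...,0]<13)&(hsv[...,1]>100)&(c["range_z"]>0)&(P[...,2]>36)&(P[...,2]<190)&(abs(x)<33)&(abs(x)>10)&(s>-80)&(s<115)
    print("handle n",m.sum(),"s",np.percentile(s[m],[5,50,95]).round(1),"z",np.percentile(P[m][:,2],[5,50,95]).round(1))
E
python3 - <<'E'
from cell import optics
from h import *
handle(optics.camera("side"))
E
```

```text
handle n 57 s [65.3 72.6 76.6] z [171.8 178.9 183.8]
```

Request:
step_arm([
  [[0,0,0,-0.37,0,0.02,1],[0,0,0,-0.37,0,0.04,1],[0,0,0,-0.37,0,0.08,1],[0,0,0,-0.37,0,0.15,1],[0,0,0,-0.37,0,0.25,1]],
])

```text
clock: 13.85
eef_pos: [533.2, -234.0, 340.9]
eef_rot: [3.141, 0.001, 1.716]
wrist_force: [-0.1, 0.2, 1.6]
finger_gap: 0.3
finger_force: 0.5
```

```bash
python3 - <<'E'
from cell import optics,manip
from h import *
st=manip.read_state(); p=st["eef_pos"]; print(p,(p[:2]-O)@L,st["wrist_force"])
handle(optics.camera("side"))
E
```

```text
[ 533.22279645 -233.97873437  340.91661897] 11.700636649292475 [-0.06710649  0.22206487  1.64733378]
handle n 49 s [-9.4 -3.  -0.2] z [146.3 151.9 156.8]
```

Request:
step_arm([
  [[0,0,0,0.1,0,-0.9,1],[0,0,0,-0.5,0,0,1],[0,0,0,-0.15,0,0.4,1],[0,0,0,0,0,0,1]],
])

```text
clock: 14.3
eef_pos: [535.9, -254.8, 357.7]
eef_rot: [-3.138, -0.003, 1.716]
wrist_force: [-0.7, 0.3, -0.1]
finger_gap: 0.3
finger_force: 0.0
```

Request:
step_arm([
  [[0,0,0,-0.23,0,0.3,1],[0,0,0,-0.23,0,0.3,1],[0,0,0,-0.23,0,0.35,1],[0,0,0,-0.23,0,0.35,1],[0,0,0,-0.14,0,0.4,1]],
])

```text
clock: 14.8
eef_pos: [542.4, -296.8, 291.7]
eef_rot: [-3.141, -0.0, 1.716]
wrist_force: [0.4, -0.6, 0.5]
finger_gap: 0.1
finger_force: 0.5
```

Request:
step_arm([
  [[0,0,0,-0.13,0,0.4,1],[0,0,0,-0.05,0,0.3,1],[0,0,0,0,0,0.15,1],[0,0,0,0,0,0,1]],
])

```text
clock: 15.2
eef_pos: [543.4, -303.0, 258.2]
eef_rot: [-3.14, -0.001, 1.717]
wrist_force: [0.4, 0.7, 0.0]
finger_gap: 0.5
finger_force: 0.0
```

Request:
step_arm([
  [[0,0,0,-0.03,0,0.15,1],[0,0,0,0,0,0.1,1],[0,0,0,0,0,0,1]],
])

```text
clock: 15.5
eef_pos: [543.6, -304.4, 248.9]
eef_rot: [-3.141, -0.0, 1.717]
wrist_force: [0.1, 0.2, 0.4]
finger_gap: 0.8
finger_force: 0.0
```

Request:
step_arm([
  [[0,0,0,0,0,0.04,1],[0,0,0,0,0,0,1]],
])

```text
clock: 15.7
eef_pos: [543.6, -304.5, 247.7]
eef_rot: [3.141, 0.0, 1.717]
wrist_force: [0.2, -0.1, 0.3]
finger_gap: 0.5
finger_force: 0.0
```

Request:
step_arm([
  [[0,0,0,0,0,0.03,1],[0,0,0,0,0,0,1]],
])

```text
clock: 15.9
eef_pos: [543.7, -304.5, 247.2]
eef_rot: [3.141, 0.0, 1.717]
wrist_force: [-2.8, 1.5, 6.7]
finger_gap: 0.3
finger_force: 2.9
```

Request:
step_arm([
  [[0,0,0,0,0,0.02,1],[0,0,0,0,0,0,1]],
])

```text
clock: 16.1
eef_pos: [543.7, -304.5, 246.9]
eef_rot: [3.141, 0.001, 1.717]
wrist_force: [-5.2, 2.6, 10.8]
finger_gap: 0.5
finger_force: 5.6
```

Request:
step_arm([
  [[0,0,0,0,0,0.015,1],[0,0,0,0,0,0,1],[0,0,0,0,0,-0.5,1],[0,0,0,0,0,-1,1],[0,0,0,0,0,-1,1]],
])

```text
clock: 16.6
eef_pos: [543.5, -304.4, 346.0]
eef_rot: [-3.141, -0.001, 1.717]
wrist_force: [1.0, -1.2, -0.0]
finger_gap: 0.3
finger_force: 0.0
```

Request:
step_arm([
  [[0,0,0,0,0,-1,1],[0,0,0,-1,0,0,1],[0,0,0,-1,0,0,1],[0,0,0,-1,0,0,1],[0,0,0,-1,0,0,1]],
])

```text
clock: 17.1
eef_pos: [566.8, -464.2, 385.2]
eef_rot: [3.141, 0.0, 1.717]
wrist_force: [0.0, 0.1, -1.0]
finger_gap: 0.4
finger_force: 0.0
```

Request:
step_arm([
  [[0,0,0,0,0,0,1],[0,0,0,0,0,0,1]],
])

```text
clock: 17.3
eef_pos: [566.7, -463.3, 384.0]
eef_rot: [-3.141, -0.001, 1.716]
wrist_force: [-0.1, 1.2, -0.1]
finger_gap: 0.4
finger_force: 0.0
```

```bash
python3 - <<'E'
from cell import manip, optics
from h import *
st=manip.read_state(); print(st["eef_pos"],st["wrist_force"])
z=[]
for n in("top","side"):
    c=optics.camera(n); handle(c); packtop(c)
    u,v=(320,180) if n=="top" else (250,130)
    z.append(cv2.resize(c["frame"][v:v+100,u:u+100,::-1],(400,400),interpolation=cv2.INTER_CUBIC))
cv2.imwrite("pics/c5.png",np.hstack(z))
E
```

```text
[ 566.71496891 -463.34943272  384.04716261] [-0.05258155  1.2144005  -0.10950256]
handle n 117 s [-64.6 -56.7  15.4] z [36.3 46.  49.8]
-50 91 37.4
-40 77 38.5
-30 76 38.3
-20 79 38.3
-10 77 38.8
0 78 39.4
10 77 38.3
20 83 38.4
30 76 38.3
40 78 38.4
50 80 36.3
handle n 54 s [-66.2 -57.1 -53.1] z [41.7 46.2 50.1]
-50 38 40.9
-40 24 38.8
-30 26 37.6
-20 25 37.6
-10 22 39.5
0 32 39.6
10 28 38.2
20 26 39.0
30 33 38.8
40 24 38.0
50 23 40.7
```

View pics/c5.png

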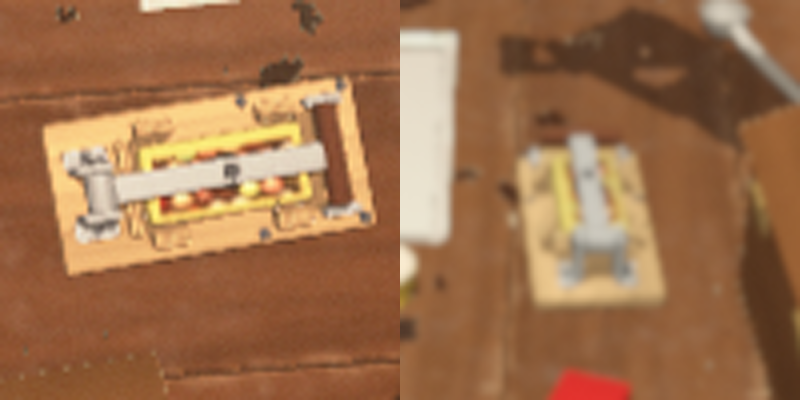

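Both views show the pack in the pocket, with the bar level and closed over it and the handle at crop (333,155) at about z 41. The arm is clear, so I'm handing in.

```bash
python3 -c "
from cell import workorder
print(workorder.sign_off())"
```

```text
the job is handed in; nothing more can be done
None
```

The larger yellow pack is fully home and level in the jig, the bar was closed on it only after that, the arm is clear, I touched none of the spools or tins, and the job was handed in at about 17 s.

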